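# Dock the pink fan module

### The arm

A 6-joint arm with a two-finger parallel gripper is mounted at the origin on the work surface. World frame = base frame: x ahead of the robot, y to its left, z up, the work surface at z = 0. Lengths are in mm, angles in degrees, forces in N, time in s.
With the tool pointing down it reaches from about 300 to 850 mm from the base axis. Payload 4.2 kg.
Tool frame: the origin (TCP) lies at the very end of the fingers, on their centre line; the grasp point (between the pads) lies 19 mm behind it; z points along the fingers, y is the line along which they close (so a half turn about z gives the same grasp; the last joint's range is limited). The gripper opens to 91 mm and grips with 3 to 60 N. Pads are 32 mm wide; open, the fingers measure 118 mm over their backs; the gripper's body (76 mm by 178 mm) begins 60 mm behind the grasp point.
Start: joints at [71.276, 18.312, 89.639, -0, 72.044, -1.146], TCP at [173.658, 548.166, 213.976] pointing down, gripper open.
Joint ranges: [-177.97, 177.97], [-48.28, 115.42], [12.27, 149.76], [-77.06, 257.06], [2.81, 150.46], [-146.56, 146.56]. Speed limits (degrees/s): [147.25, 147.25, 180, 180, 180, 180].

### API

Orientations are given as [roll, pitch, yaw] about the fixed x, y, z axes, in that order (R = Rz(yaw) Ry(pitch) Rx(roll)).
In Python, from workcell import env, grab_frame gives the robot as it stands. The module is installed in compiled form; this text tells all that it offers.
- The arm moves only by the tool move_arm, never from a script. Its argument "plan" is a list of rows, each an object of numbers: "tx", "ty", "tz": the shift along the tool's x, y, z in cm; "wx", "wy", "wz": the turn, a rotation vector about the tool's x, y, z in rad. In form: [{"tx": .., "ty": .., "tz": .., "wx": .., "wy": .., "wz": ..}, ...]. A call has 1 to 12 rows; each row shifts and turns the commanded pose from where the row before left it, along the tool's axes as they then stand; what a row does not reach is not made up. A row lasts 1/12 s, in which the tool goes at most 41.7 mm and 7.16 degrees, less where a joint would pass 70% of its speed; a pose out of reach is approached as far as the arm can. A call is refused whole if a number of a shift passes 4.17 or a number of a turn 0.125, either way. A call with a gripper value outside its range is refused whole. "gripper" is the finger opening in cm, from 0 to 9.12, set as the call begins (left out, the last holds). The fingers move at their own pace and stop on an object; "force" is the grip in N (left out, the last holds). Time passes only in rows, so rows that do not move let the fingers close. It gives the time, the measured TCP pose, the force, the opening and the grip force at its end, in the units of the state.
- env.state(): the state, without advancing time (a new reading comes with each control period).
- grab_frame(name): name is "scene" or "top"; returns a dict with "color" (400x640x3 uint8, red, green, blue), "vfov" (degrees; the focal length in pixels is half the picture's height over the tangent of half this angle, whatever the lens; pixels are square), "cx", "cy" (the principal point, pixels), "view" (4x4, takes a point from world to camera coordinates). Camera axes: x right, y up, looking along -z (the intrinsics and any distortion apply to the point x, -y, -z); pixel columns grow to the right and rows downward; lengths in mm; the calibration is good to about 2 mm. A picture is of the moment at which its call begins. There is no depth.
- env.job_done(): hands the job in; it is judged then, once.
The state is a dict: "time_s": time; "qpos": joint angles; "qvel": joint speeds; "effort": joint torques, N m; "ee_pos": TCP position; "ee_rot": TCP orientation; "force": force on the tool from outside, world axes, zero at the start; "torque": the same for the moment, N m; "gripper_width": finger opening in mm; "gripper_force": force on a finger pad.
Only numpy, scipy, OpenCV 4.12 (cv2) and the standard library are available. Lean on these libraries where they do the work, as an engineer would, in place of code of your own. Each camera call takes 0.05 s, during which the arm holds its last target. There are 200 camera calls.

### The job

Slide the pink fan module along the bench, without lifting it, to the dock with the matching pink face and push its plug into that dock's socket until the module sits flush against the dock. Then swing the pink lever on top of that dock all the way over to its far side, so the module is locked. Leave the blue dock's lever alone and do not knock or shift the other things lying around.

Things in the scene. Friction and masses are not known exactly. Their poses are not given: they have to be found in the camera images.
- module: loose plug-in fan module lying on the bench: pink box 86 long (x), 100 wide (y), 36 high, about 0.35 kg, too wide to grasp, dark air slots on top. Origin: centre of its underside; x points to its plug, a black block 40 wide (y), from 8 to 30 above the bench, that stands 25 out of the middle of the front face (x = 43 to 68). The back face (x = -43) and the sides (y = +-50) are flat.
- module_face (a point): centre of the module's pink front face, from which the plug stands out: 43 ahead of the module's origin, 19 above the bench; same axes as the module
- dock_pink: dock fixed to the bench: block 80 deep (x), 110 wide, 52 high, pink face and top. Origin: centre of underside; x points away from the front face (at x = -40, facing roughly to the robot). Socket hole in that face: 43 wide, 5 to 33 above the bench, 28 deep; a lead-in each side widens the mouth to 55 over the first 9. Only here the plug fits; when home, the module's front face touches the dock's.
- dock_pink_mouth (a point): centre of the socket mouth in the plane of the pink dock's front face, 19 above the bench; same axes as the dock
- dock_blue: the other dock, same size and axes as the pink one but with a blue face, top and lever, and a hole only 25 wide that the module's plug does not fit
- lever_pink (a joint): angle of the pink locking lever, on a grey block (70 x 50, 25 high) on the dock. Pivot 5 behind the dock's origin, 74 above the bench; stick 10 thick, 60 to the centre of a pink ball 26 across. 0: leans 0.5 rad to the dock's front; 0.5: upright; 1.0: the far stop. Stays where it is left; about 1 to 2 N at the ball moves it.
- lever_pink_tip (a point): centre of the pink ball at the tip of the pink lever
- lever_blue (a joint): angle of the blue dock's lever, likewise; leave it alone
- spool: filament spool lying flat, 160 across, 55 high; bystander; origin at the centre of its underside
- jar: small jar with orange lid, 56 across, 75 high; bystander; origin at the centre of its underside
- scraper: print scraper (spatula) lying flat, 200 long; bystander
- screwdriver: screwdriver lying flat, 180 long; bystander
- vase: small printed cream vase, 38 across, 55 high, standing between the docks; bystander; origin at the centre of its underside
- cleaner: white spray-cleaner bottle with red cap and blue label, 56 across, 150 high, standing beyond the docks; bystander; origin at the centre of its underside
- partsbin: open blue parts bin 100 by 140, 45 high; bystander; origin at the centre of its underside
There are look-alikes about, which are no part of the job. Leave any green look-alike of the dock_blue alone. Leave any turquoise look-alike of the dock_pink alone.

How it is judged:
By the outcome, as a careful person would: the job done as asked, in the order asked, and still so for the second after the job is handed in, with the robot touching nothing.
It also fails if it takes over 64 s, if anything falls off the work surface, if the arm or the gripper's body presses on something with over 40 N, if the wrist force passes 120 N, or if a joint passes its speed limit or range.

## Working session

There is one attempt and no reset: what is moved stays moved. The work goes in short steps, Python scripts to look and compute and a tool call to move; the robot and the scene stay as the last step left them, time stands still between calls to the robot, and variables do not carry over. Pictures are saved under pics/ and viewed, at most 10 in all, crops included, and the job is handed in when it is done.

Besides the shell and the picture viewer there is one more tool, called as name([rows], argument=value, ...), one row to a line, values as JSON. move_arm: Moves the arm, as the interface text tells. Its arguments: {"type":"object","properties":{"plan":{"type":"array","items":{"type":"object","properties":{"tx":{"type":"number"},"ty":{"type":"number"},"tz":{"type":"number"},"wx":{"type":"number"},"wy":{"type":"number"},"wz":{"type":"number"}}}},"gripper":{"type":"number"},"force":{"type":"number"}},"required":["plan"]}

```bash
mkdir -p pics; cat > h.py <<'E'
import numpy as np, cv2
from workcell import env, grab_frame
def shot(n,f=None):
    d=grab_frame(n)
    if f: cv2.imwrite('pics/'+f,d['color'][:,:,::-1])
    return d
def ray(d,u,v):
    f=200/np.tan(np.radians(d['vfov'])/2); V=np.array(d['view'])
    if 'dist' in d: print('dist')
    c=np.array([(u-d['cx'])/f,-(v-d['cy'])/f,-1]); R=V[:3,:3]
    return -R.T@V[:3,3], R.T@c
def onz(d,u,v,z):
    o,r=ray(d,u,v); return o+r*(z-o[2])/r[2]
def px(d,p):
    f=200/np.tan(np.radians(d['vfov'])/2); V=np.array(d['view']); c=V[:3,:3]@p+V[:3,3]
    return d['cx']-f*c[0]/c[2], d['cy']+f*c[1]/c[2]
E
python3 - <<'E'
from h import *
a=shot('scene','s1.png');b=shot('top','t1.png')
for d in(a,b): print([k for k in d],d['vfov'],d['cx'],d['cy'],np.round(ray(d,320,200),2), {k:v for k,v in d.items() if k not in('color','view')})
print(env.state())
E
```

```text
['color', 'vfov', 'cx', 'cy', 'view'] 48.173370638283544 314.4487544026945 197.62568263900528 [[ 1.06149e+03  7.89460e+02  7.32730e+02]
 [-4.50000e-01 -7.10000e-01 -5.40000e-01]] {'vfov': 48.173370638283544, 'cx': 314.4487544026945, 'cy': 197.62568263900528}
['color', 'vfov', 'cx', 'cy', 'view'] 43.82010136849527 314.0015354548864 199.50131072148855 [[ 2.65090e+02 -2.07200e+01  1.57245e+03]
 [ 1.80000e-01 -0.00000e+00 -9.80000e-01]] {'vfov': 43.82010136849527, 'cx': 314.0015354548864, 'cy': 199.50131072148855}
{'time_s': 0.1, 'qpos': array([ 7.12762042e+01,  1.83480798e+01,  8.97016814e+01, -2.07828064e-04,
        7.20454553e+01, -1.14872499e+00]), 'qvel': array([ 0.00914232, -0.016466  , -0.22657205, -0.07368262, -0.19374768,
       -0.05773834]), 'effort': array([-5.39524499e-04, -4.13337708e+01, -2.32508433e+01,  7.28428806e-02,
        4.22040210e-02, -5.39152381e-05]), 'ee_pos': array([173.4973045 , 547.69680862, 213.18800448]), 'ee_rot': array([-1.79904799e+02, -1.71130929e-03,  1.62424992e+02]), 'force': array([-0.61816004, -0.23036394,  0.17764078]), 'torque': array([ 0.00421431, -0.00269319,  0.01328435]), 'gripper_force': 0.0, 'gripper_width': 91.34610990064765}
```

View pics/s1.png

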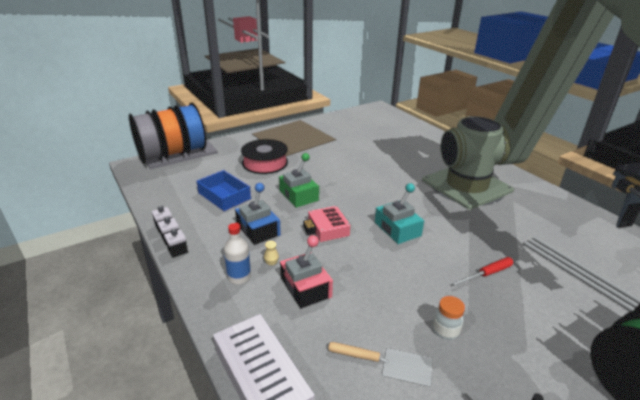

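View pics/t1.png

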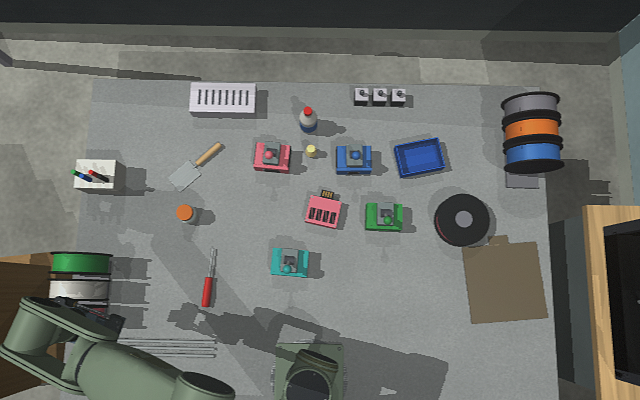

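The scene view shows the pink module at (327,224), the pink dock at (307,278) and its ball at (313,240). In the top view the module is at (323,211) with its plug up at (327,194), the pink dock is at (272,157), and its ball is at about (270,155).

Things that could be mistaken for the targets, by top-view pixel:
- **Docks:** blue (354,158), green (384,216) and turquoise (290,262).
- **Pink-rimmed spool:** (462,220).

I choose the module at (323,211) and the dock at (272,157).

```bash
python3 - <<'E'
from h import *
b=shot('top');a=shot('scene')
np.save('b.npy',b,allow_pickle=True);np.save('a.npy',a,allow_pickle=True)
c=b['color'][130:240,230:400,::-1]; big=cv2.resize(c,None,fx=4.6,fy=4.6,interpolation=cv2.INTER_CUBIC); cv2.imwrite('pics/c1.png',big)
print('base px',px(b,np.array([0,0,0])))
for n,d in(('top',b),('scene',a)):
    h=cv2.cvtColor(d['color'],cv2.COLOR_RGB2HSV)
    m=(((h[...,0]>165)|(h[...,0]<4))&(h[...,1]>90)&(h[...,2]>90)).astype(np.uint8)
    k,l,s,ce=cv2.connectedComponentsWithStats(m)
    for i in range(1,k):
        if s[i,4]>25: 
            print(n,s[i],ce[i].round(1))
            if n=='top':
                pts=np.argwhere(l==i)[:,::-1].astype(np.float32)
                for z in(36,52): 
                    P=np.array([onz(d,u,v,z)[:2] for u,v in pts],np.float32); r=cv2.minAreaRect(P); print('  z',z,np.round(r[0],1),np.round(r[1],1),round(r[2],1))
E
```

```text
base px (np.float64(308.06945332121495), np.float64(378.0073644477658))
top [303 106   9   9  58] [307.2 110.2]
  z 36 [835.1  23. ] [26.  26.3] 26.8
  z 52 [829.2  22.6] [25.8 26. ] 26.8
top [253 142  37  32 536] [271.8 158.3]
  z 36 [674.9 132.2] [112.3  92.1] 85.5
  z 52 [670.6 130.6] [111.1  91.1] 85.5
top [265 151   8   8  51] [268.3 154.3]
  z 36 [684.1 142.6] [23.2 22.4] 2.1
  z 52 [679.8 140.9] [23.  22.1] 2.1
top [305 195  37  34 647] [323.4 209.9]
  z 36 [504.1 -34.4] [99.6 88.9] 78.2
  z 52 [501.6 -34.3] [98.5 87.9] 78.2
top [437 224  10  15  26] [440.5 231.2]
  z 36 [ 449.  -400.6] [50.7  7.2] 30.8
  z 52 [ 447.  -396.7] [50.2  7.2] 30.8
top [202 277  10  30 208] [206.3 291.6]
  z 36 [249.9 315.2] [22. 88.] 86.3
  z 52 [250.1 311.7] [21.8 87.1] 86.3
scene [234  17  22  25 402] [244.  28.]
scene [244 156  42  17 459] [264.7 164.7]
scene [ 308  207   42   40 1078] [327.8 224.9]
scene [228 222  13  13 124] [234.  228.2]
scene [480 257  34  19 326] [497.2 265.8]
scene [281 260   5   9  27] [282.9 263.7]
scene [285 269  47  29 516] [312.1 281.9]
```

View pics/c1.png

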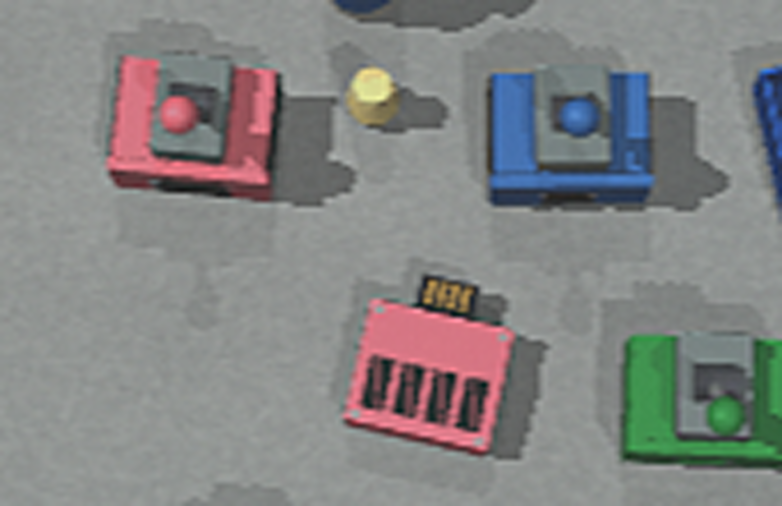

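The crop confirms the choice. It shows the pink module with gold plug contacts pointing up at crop (447,295), and the pink dock with its socket at crop (190,187) and pink ball at (180,115). Now I'll refine the corners.

```bash
cat >> h.py <<'E'
def pinkmask(d):
    h=cv2.cvtColor(d['color'],cv2.COLOR_RGB2HSV)
    return (((h[...,0]>165)|(h[...,0]<4))&(h[...,1]>90)&(h[...,2]>90)).astype(np.uint8)
def module(d, near):
    k,l,s,ce=cv2.connectedComponentsWithStats(pinkmask(d))
    i=min((i for i in range(1,k) if s[i,4]>200),key=lambda i:np.hypot(*(ce[i]-near)))
    pts=np.argwhere(l==i)[:,::-1]
    # pixel corners, for true outline
    q=np.concatenate([pts+o for o in([-.5,-.5],[.5,-.5],[-.5,.5],[.5,.5])])
    P=np.array([onz(d,u,v,36)[:2] for u,v in q],np.float32); r=cv2.minAreaRect(P)
    B=cv2.boxPoints(r); B=B[np.argsort(-B[:,0])]; f=B[:2]; f=f[np.argsort(-f[:,1])]
    e=f[0]-f[1]; yaw=np.degrees(np.arctan2(-e[0],e[1])); c=f.mean(0)
    x=np.array([np.cos(np.radians(yaw)),np.sin(np.radians(yaw))])
    return c-43*x, yaw, r[1], ce[i]
E
python3 - <<'E'
from h import *
b=np.load('b.npy',allow_pickle=True).item();a=np.load('a.npy',allow_pickle=True).item()
print('module',module(b,(323,210)))
g=lambda x,y:(230+x/4.6,130+y/4.6)
for n,p,z in(('mod F L',(375,300),36),('mod F R',(512,333),36),('mod B L',(345,423),36),('dock BL',(122,57),52),('dock BR',(278,70),52),('dock FL top',(110,163),52),('dock FR top',(272,182),52),('dock FL bot',(114,188),0),('dock FR bot',(270,200),0),('green L F',(625,458),52),('vase',(374,85),55)): print(n,onz(b,*g(*p),z).round(1))
# ball, two views
def tri(p,q):
    o1,r1=ray(b,*p);o2,r2=ray(a,*q);t=np.linalg.lstsq(np.c_[r1,-r2],o2-o1,rcond=None)[0]
    A,B=o1+r1*t[0],o2+r2*t[1]; return ((A+B)/2).round(1),np.linalg.norm(A-B).round(1)
m=cv2.inRange(cv2.cvtColor(a['color'],cv2.COLOR_RGB2HSV)[225:255,300:330],(165,70,80),(180,255,255));ys,xs=np.nonzero(m);print(len(xs),xs.mean()+300,ys.mean()+225)
print('ball',tri((268.3,154.3),(313,240)), onz(b,268.3,154.3,127))
m=pinkmask(b)[138:178,248:296]
for r in m: print(''.join('#' if v else '.' for v in r))
E
```

```text
module (array([507.3276  , -35.072506], dtype=float32), np.float32(-11.837007), (103.31283569335938, 92.65260314941406), array([323.36630603, 209.94435858]))
mod F L [554.7   2.1  36. ]
mod F R [533.8 -91.8  36. ]
mod B L [469.6  20.5  36. ]
dock BL [718.6 180.4  52. ]
dock BR [711.5  72.5  52. ]
dock FL top [643.2 185.4  52. ]
dock FR top [632.2  74.1  52. ]
dock FL bot [638.1 188.8   0. ]
dock FR bot [631.7  78.4   0. ]
green L F [ 447.9 -167.5   52. ]
vase [701.3   6.   55. ]
327 319.2507645259939 234.9816513761468
ball (array([657.7, 133.6, 131.6]), np.float64(2.1)) [659.85624063 133.50129056 127.        ]
................................................
................................................
................................................
................................................
.........#......................................
.........#######................................
........########................................
........########.................#########......
........########.................#########......
........########.................########
[... 777 characters left out ...]
######........
......############.............#########........
.....######################...##########........
......##################################........
.........###############################........
.......#####.......######################.......
.......#######...........##...###########.......
........#######..................#..............
.................................#######........
.................................#######........
.......................................#........
................................................
................................................
................................................
................................................
```

move_arm([
  {"wz": 0.1225},
  {"wz": 0.1225},
  {"wz": 0.1225},
  {"wz": 0.1225},
  {"wz": 0.1225},
  {"wz": 0.1225},
  {"wz": 0.1225},
  {"wz": 0.1225},
  {"wz": 0.1225},
  {"wz": 0.1225},
  {"wz": 0.1225},
  {"wz": 0.1225},
], gripper=5.0)

```text
schema error: expected keys tx, ty, tz, wx, wy, wz
```

```bash
cat >> h.py <<'E'
def go(x,y,z,yaw_y=None):
    """tool pointing down: shift (cm) in present tool axes to target TCP; wz to make tool y point at yaw_y"""
    s=env.state(); p=s['ee_pos']; w=np.radians(s['ee_rot'][2]); d=np.array([x,y,z])-p
    ty=s['ee_rot'][2]-90
    print('t',s['time_s'],'p',p.round(1),'rot',s['ee_rot'].round(1),'ydir',round(ty,1),'q',s['qpos'].round(0),'F',s['force'].round(1))
    print('tx %.2f ty %.2f tz %.2f cm'%tuple(np.array([d[0]*np.cos(w)+d[1]*np.sin(w),d[0]*np.sin(w)-d[1]*np.cos(w),-d[2]])/10), 'wz', None if yaw_y is None else round(-np.radians((yaw_y-ty+180)%360-180),3))
E
python3 -c "
from h import *
go(491,-111.4,120,-11.8)"
```

```text
t 0.2 p [173.5 547.9 213.5] rot [-179.9   -0.   162.4] ydir 72.4 q [71. 18. 90. -0. 72. -1.] F [-0.4  0.6  0.5]
tx -50.17 ty -53.27 tz 9.35 cm wz 1.47
```

move_arm([
  {"tx": 0,"ty": 0,"tz": 0,"wx": 0,"wy": 0,"wz": 0.1225},
  {"tx": 0,"ty": 0,"tz": 0,"wx": 0,"wy": 0,"wz": 0.1225},
  {"tx": 0,"ty": 0,"tz": 0,"wx": 0,"wy": 0,"wz": 0.1225},
  {"tx": 0,"ty": 0,"tz": 0,"wx": 0,"wy": 0,"wz": 0.1225},
  {"tx": 0,"ty": 0,"tz": 0,"wx": 0,"wy": 0,"wz": 0.1225},
  {"tx": 0,"ty": 0,"tz": 0,"wx": 0,"wy": 0,"wz": 0.1225},
  {"tx": 0,"ty": 0,"tz": 0,"wx": 0,"wy": 0,"wz": 0.1225},
  {"tx": 0,"ty": 0,"tz": 0,"wx": 0,"wy": 0,"wz": 0.1225},
  {"tx": 0,"ty": 0,"tz": 0,"wx": 0,"wy": 0,"wz": 0.1225},
  {"tx": 0,"ty": 0,"tz": 0,"wx": 0,"wy": 0,"wz": 0.1225},
  {"tx": 0,"ty": 0,"tz": 0,"wx": 0,"wy": 0,"wz": 0.1225},
  {"tx": 0,"ty": 0,"tz": 0,"wx": 0,"wy": 0,"wz": 0.1225},
], gripper=5.0)

```text
time_s: 1.2
ee_pos: [173.6, 548.0, 213.7]
ee_rot: [-180.0, 0.0, 77.8]
force: [0.3, 0.5, -0.2]
gripper_width: 49.8
gripper_force: 0.0
```

```bash
python3 -c "
from h import *
go(491,-111.4,120,-11.8)"
```

```text
t 1.2 p [173.6 548.  213.7] rot [-180.     0.    77.8] ydir -12.2 q [71. 18. 90.  0. 72. 83.] F [ 0.3  0.5 -0.2]
tx -57.78 ty 44.91 tz 9.37 cm wz -0.006
```

move_arm([
  {"tx": -2.4,"ty": 1.9,"tz": 0,"wx": 0,"wy": 0,"wz": 0},
  {"tx": -2.4,"ty": 1.9,"tz": 0,"wx": 0,"wy": 0,"wz": 0},
  {"tx": -2.4,"ty": 1.9,"tz": 0,"wx": 0,"wy": 0,"wz": 0},
  {"tx": -2.4,"ty": 1.9,"tz": 0,"wx": 0,"wy": 0,"wz": 0},
  {"tx": -2.4,"ty": 1.9,"tz": 0,"wx": 0,"wy": 0,"wz": 0},
  {"tx": -2.4,"ty": 1.9,"tz": 0,"wx": 0,"wy": 0,"wz": 0},
  {"tx": -2.4,"ty": 1.9,"tz": 0,"wx": 0,"wy": 0,"wz": 0},
  {"tx": -2.4,"ty": 1.9,"tz": 0,"wx": 0,"wy": 0,"wz": 0},
  {"tx": -2.4,"ty": 1.9,"tz": 0,"wx": 0,"wy": 0,"wz": 0},
  {"tx": -2.4,"ty": 1.9,"tz": 0,"wx": 0,"wy": 0,"wz": 0},
  {"tx": -2.4,"ty": 1.9,"tz": 0,"wx": 0,"wy": 0,"wz": 0},
  {"tx": -2.4,"ty": 1.9,"tz": 0,"wx": 0,"wy": 0,"wz": 0},
])

```text
time_s: 2.2
ee_pos: [338.2, 218.2, 214.0]
ee_rot: [180.0, -0.0, 78.2]
force: [0.3, 0.5, -0.1]
gripper_width: 49.9
gripper_force: 0.0
```

move_arm([
  {"tx": -2.4,"ty": 1.9,"tz": 0,"wx": 0,"wy": 0,"wz": 0},
  {"tx": -2.4,"ty": 1.9,"tz": 0,"wx": 0,"wy": 0,"wz": 0},
  {"tx": -2.4,"ty": 1.9,"tz": 0,"wx": 0,"wy": 0,"wz": 0},
  {"tx": -2.4,"ty": 1.9,"tz": 0,"wx": 0,"wy": 0,"wz": 0},
  {"tx": -2.4,"ty": 1.9,"tz": 0,"wx": 0,"wy": 0,"wz": 0},
  {"tx": -2.4,"ty": 1.9,"tz": 0,"wx": 0,"wy": 0,"wz": 0},
  {"tx": -2.4,"ty": 1.9,"tz": 0,"wx": 0,"wy": 0,"wz": 0},
  {"tx": -2.4,"ty": 1.9,"tz": 0,"wx": 0,"wy": 0,"wz": 0},
  {"tx": -2.4,"ty": 1.9,"tz": 0,"wx": 0,"wy": 0,"wz": 0},
  {"tx": -2.4,"ty": 1.9,"tz": 0,"wx": 0,"wy": 0,"wz": 0},
  {"tx": -2.4,"ty": 1.9,"tz": 0,"wx": 0,"wy": 0,"wz": 0},
  {"tx": 0,"ty": 0,"tz": 0,"wx": 0,"wy": 0,"wz": 0},
])

```text
time_s: 3.2
ee_pos: [490.8, -85.7, 213.6]
ee_rot: [179.9, 0.1, 78.0]
force: [0.6, -0.4, 0.4]
gripper_width: 50.1
gripper_force: 0.0
```

```bash
python3 -c "
from h import *
go(491,-111.4,10,-11.8)"
```

```text
t 3.2 p [490.8 -85.7 213.6] rot [1.799e+02 1.000e-01 7.800e+01] ydir -12.0 q [-11.  11.  99.  -0.  69.   1.] F [ 0.6 -0.4  0.4]
tx -2.51 ty 0.55 tz 20.36 cm wz -0.004
```

move_arm([
  {"tx": -2.5,"ty": 0.5,"tz": 0,"wx": 0,"wy": 0,"wz": 0},
  {"tx": 0,"ty": 0,"tz": 2.5,"wx": 0,"wy": 0,"wz": 0},
  {"tx": 0,"ty": 0,"tz": 2.5,"wx": 0,"wy": 0,"wz": 0},
  {"tx": 0,"ty": 0,"tz": 2.5,"wx": 0,"wy": 0,"wz": 0},
  {"tx": 0,"ty": 0,"tz": 2.5,"wx": 0,"wy": 0,"wz": 0},
  {"tx": 0,"ty": 0,"tz": 2.5,"wx": 0,"wy": 0,"wz": 0},
  {"tx": 0,"ty": 0,"tz": 2.5,"wx": 0,"wy": 0,"wz": 0},
  {"tx": 0,"ty": 0,"tz": 2.5,"wx": 0,"wy": 0,"wz": 0},
  {"tx": 0,"ty": 0,"tz": 1.5,"wx": 0,"wy": 0,"wz": 0},
  {"tx": 0,"ty": 0,"tz": 1.3,"wx": 0,"wy": 0,"wz": 0},
  {"tx": 0,"ty": 0,"tz": 0,"wx": 0,"wy": 0,"wz": 0},
])

```text
time_s: 4.12
ee_pos: [486.1, -106.1, 8.6]
ee_rot: [-179.7, -0.0, 78.2]
force: [-0.2, -0.6, -0.9]
gripper_width: 50.3
gripper_force: 0.0
```

```bash
python3 -c "
from h import *
d=shot('top');c=d['color'][130:250,230:430,::-1]; cv2.imwrite('pics/c2.png',cv2.resize(c,None,fx=4,fy=4,interpolation=cv2.INTER_CUBIC))
go(510,143.5-50-16,10,-4.7)"
```

```text
t 4.1667 p [ 487.1 -106.4    9.9] rot [-179.8   -0.    78.2] ydir -11.8 q [-14.  25. 115.   0.  41.  -2.] F [0.4 0.7 0.5]
tx 18.47 ty -1.52 tz -0.01 cm wz -0.124
```

View pics/c2.png

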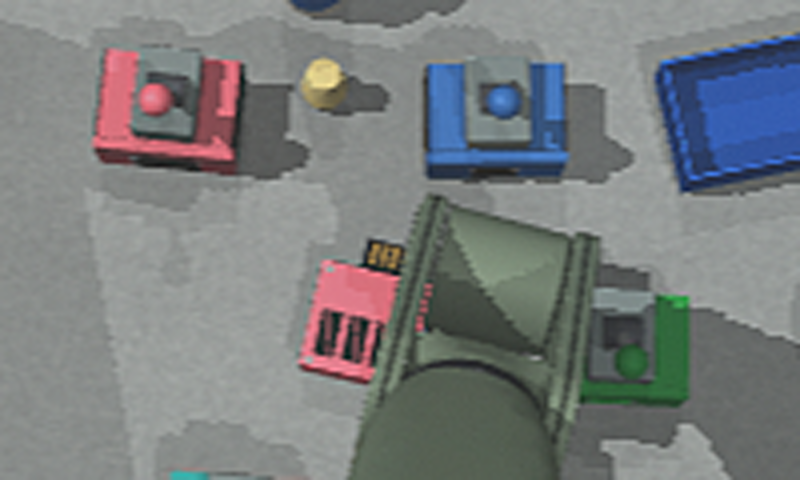

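Module free to the left of the lowered gripper, with the green dock clear on its right. Now I'll push it left.

move_arm([
  {"tx": 0.6,"ty": 0,"tz": 0,"wx": 0,"wy": 0,"wz": 0},
  {"tx": 0.6,"ty": 0,"tz": 0,"wx": 0,"wy": 0,"wz": 0},
  {"tx": 0.8,"ty": 0,"tz": 0,"wx": 0,"wy": 0,"wz": -0.006},
  {"tx": 0.8,"ty": 0,"tz": 0,"wx": 0,"wy": 0,"wz": -0.006},
  {"tx": 0.8,"ty": -0.05,"tz": 0,"wx": 0,"wy": 0,"wz": -0.006},
  {"tx": 0.8,"ty": -0.05,"tz": 0,"wx": 0,"wy": 0,"wz": -0.006},
  {"tx": 0.8,"ty": -0.05,"tz": 0,"wx": 0,"wy": 0,"wz": -0.006},
  {"tx": 0.8,"ty": -0.05,"tz": 0,"wx": 0,"wy": 0,"wz": -0.006},
  {"tx": 0.8,"ty": -0.05,"tz": 0,"wx": 0,"wy": 0,"wz": -0.006},
  {"tx": 0.8,"ty": -0.05,"tz": 0,"wx": 0,"wy": 0,"wz": -0.006},
  {"tx": 0.6,"ty": -0.05,"tz": 0,"wx": 0,"wy": 0,"wz": -0.006},
  {"tx": 0.5,"ty": -0.05,"tz": 0,"wx": 0,"wy": 0,"wz": -0.006},
])

```text
time_s: 5.17
ee_pos: [500.3, -20.0, 10.9]
ee_rot: [180.0, -0.0, 81.7]
force: [-0.4, -3.1, 2.4]
gripper_width: 50.1
gripper_force: 1.4
```

```bash
python3 -c "
from h import *
d=shot('top');c=d['color'][130:250,230:430,::-1]; cv2.imwrite('pics/c3.png',cv2.resize(c,None,fx=4,fy=4,interpolation=cv2.INTER_CUBIC))
go(499.6,78,10,-4.7)"
```

```text
t 5.2167 p [500.2 -19.3  10.8] rot [-180.    -0.    81.7] ydir -8.3 q [ -4.  25. 114.   0.  41.   5.] F [-0.4  1.4  0.2]
tx 9.62 ty -1.46 tz 0.08 cm wz -0.063
```

View pics/c3.png

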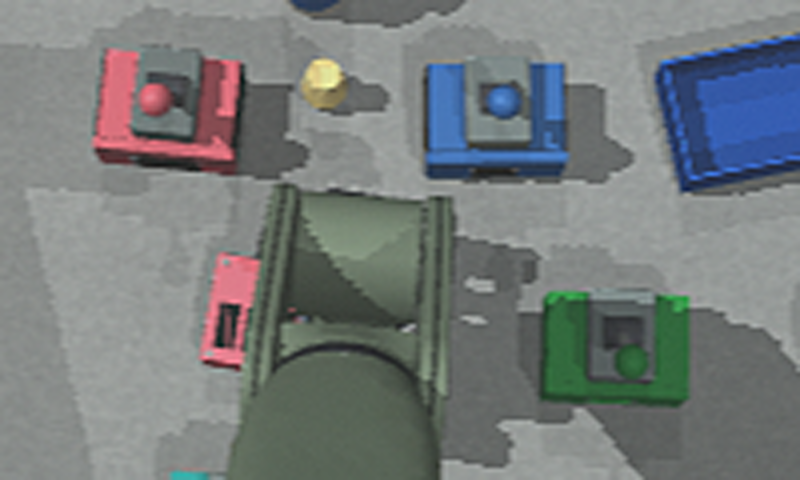

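The module follows the fingers: its left edge is at crop (202–220, 255–360). I'll continue the push.

move_arm([
  {"tx": 0.8,"ty": -0.05,"tz": 0,"wx": 0,"wy": 0,"wz": -0.006},
  {"tx": 0.9,"ty": -0.1,"tz": 0,"wx": 0,"wy": 0,"wz": -0.006},
  {"tx": 0.9,"ty": -0.1,"tz": 0,"wx": 0,"wy": 0,"wz": -0.006},
  {"tx": 0.9,"ty": -0.1,"tz": 0,"wx": 0,"wy": 0,"wz": -0.006},
  {"tx": 0.9,"ty": -0.1,"tz": 0,"wx": 0,"wy": 0,"wz": -0.006},
  {"tx": 0.9,"ty": -0.1,"tz": 0,"wx": 0,"wy": 0,"wz": -0.006},
  {"tx": 0.9,"ty": -0.1,"tz": 0,"wx": 0,"wy": 0,"wz": -0.006},
  {"tx": 0.9,"ty": -0.05,"tz": 0,"wx": 0,"wy": 0,"wz": -0.006},
  {"tx": 0.8,"ty": -0.05,"tz": 0,"wx": 0,"wy": 0,"wz": -0.006},
  {"tx": 0.7,"ty": 0,"tz": 0,"wx": 0,"wy": 0,"wz": -0.006},
  {"tx": 0.4,"ty": 0,"tz": 0,"wx": 0,"wy": 0,"wz": 0},
  {"tx": 0.2,"ty": 0,"tz": 0,"wx": 0,"wy": 0,"wz": 0},
])

```text
time_s: 6.22
ee_pos: [503.6, 72.1, 10.9]
ee_rot: [-180.0, -0.0, 85.1]
force: [-0.3, -1.6, -0.7]
gripper_width: 49.8
gripper_force: 0.7
```

move_arm([
  {"tx": 0,"ty": 0,"tz": 0,"wx": 0,"wy": 0,"wz": 0},
  {"tx": -1.5,"ty": 0,"tz": 0,"wx": 0,"wy": 0,"wz": 0},
  {"tx": -3,"ty": 0,"tz": 0,"wx": 0,"wy": 0,"wz": 0},
  {"tx": -3,"ty": 0,"tz": -2,"wx": 0,"wy": 0,"wz": 0},
  {"tx": -3,"ty": 0,"tz": -3,"wx": 0,"wy": 0,"wz": 0},
  {"tx": -3,"ty": 0,"tz": -3,"wx": 0,"wy": 0,"wz": 0},
  {"tx": -2,"ty": -3,"tz": -3,"wx": 0,"wy": 0,"wz": 0},
  {"tx": 0,"ty": -3,"tz": -2,"wx": 0,"wy": 0,"wz": 0},
  {"tx": 0,"ty": -3,"tz": 0,"wx": 0,"wy": 0,"wz": 0},
  {"tx": 0,"ty": -3,"tz": 0,"wx": 0,"wy": 0,"wz": 0},
  {"tx": 0,"ty": 0,"tz": 0,"wx": 0,"wy": 0,"wz": 0},
])

```text
time_s: 7.13
ee_pos: [368.1, -69.0, 136.3]
ee_rot: [-179.7, -0.0, 85.0]
force: [-0.5, 0.0, -0.5]
gripper_width: 49.9
gripper_force: 0.0
```

```bash
python3 -c "
from h import *
d=shot('top');c=d['color'][130:230,230:370,::-1]; cv2.imwrite('pics/c4.png',cv2.resize(c,None,fx=5.5,fy=5.5,interpolation=cv2.INTER_CUBIC))
print(module(d,(272,210)));go(430,140,120,82)"
```

```text
(array([512.5858 , 137.12952], dtype=float32), np.float32(-4.499975), (103.65885162353516, 89.80158996582031), array([268.30171073, 206.79471229]))
t 7.1833 p [371.6 -69.5 136.7] rot [-180.   -0.   85.] ydir -5.0 q [-12.   5. 120.   0.  55.  -7.] F [0.8 0.3 0.6]
tx 21.38 ty 3.99 tz 1.67 cm wz -1.519
```

View pics/c4.png

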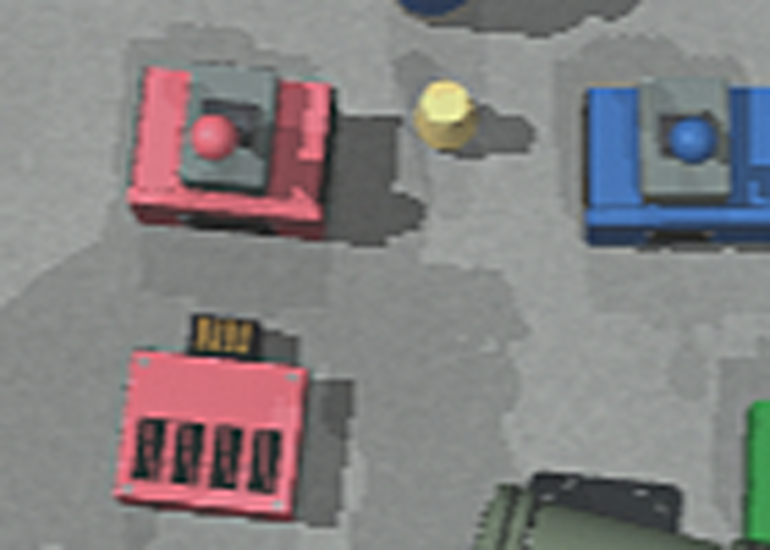

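The module is now square to the pink dock: front edge at crop (133,350)–(305,370), plug tip at (225,320), dock mouth centre at about (228,225). I'll measure the mouth numerically.

```bash
python3 -c "
from h import *
ims=[grab_frame('top') for _ in range(4)]; d=ims[0]
I=np.mean([i['color'].astype(float) for i in ims],0)
R=I[...,0];
print('red rows 160-178, cols 250-294')
for v in range(162,178): print(v,' '.join('%3d'%x for x in R[v,250:294]))
for v in range(186,200): print(v,' '.join('%3d'%x for x in R[v,258:284]))
"
```

```text
red rows 160-178, cols 250-294
162 161 152 136 111 178 229 222 221 220 221 224 229 167  79 100 102 105 111 115 111 109 109 113 119 118 117 121 102  62 107 138 134 131 131 131 131 136 120  70  36  67  84  87  93
163 151 143 133  92 165 229 223 221 222 223 223 223 186  90  28  34  40  42  43  45  57  64  68  79  91  98 107  89  67 112 137 132 129 126 125 130 136 115  59  43  69  82  86  91
164 155 146 127 192 236 204 200 222 201 198 180 182 226 190 125 122  93  48  49  43  35  35  36  38  39  42  42  41  72 118 133 130 124 190 188 122 133 105  40  53  76  85  90  89
165 150 135 143 203 235 229 227 226 226 222 218 218 221 215 210 195 176 201 222 203 182 177 156 137 110  74  58  57  90 116 125 122 116 180 231 184 126 103  40  53  73  83  87  87
166 140 138 151 185 203 225 244 239 232 230 229 227 226 215 205 207 207 207 206 207 208 208 209 210 214 216 197 197 215 199 178 162 175 206 194 203 188  94  33  49  73  84  90  90
167 134 137 137 112  85  78  66  88 107 105 129 149 173 187 178 200 218 216 215 214 213 212 209 207 207 206 205 204 202 213 224 223 221 219 217 220 208 161  85  57  81  
[... 2622 characters left out ...]
 138 109 147 159  58  37  62  86  89  87  85  82  78
194 234 229 206 181 170 126  64  40  25  13  14  15  19  20  21  43  49  36  37  58  80  85  85  83  83  79
195 221 219 220 222 226 230 238 242 243 245 245 208 161 165 132  71  52  46  31  36  63  69  70  73  74  73
196 218 215 214 216 217 216 219 219 219 219 220 223 226 228 231 235 239 242 242 242 237 209 173 163 126  86
197 216 216 214 215 215 215 215 215 215 214 215 215 215 216 218 217 218 219 218 218 219 220 224 230 221 227
198 216 215 214 214 214 215 214 214 215 214 213 213 214 213 214 213 214 214 214 212 213 214 215 206 158 146
199 215 214 214 214 215 214 214 214 215 214 214 213 214 214 213 214 214 214 213 212 212 213 212 216 206 196
```

```bash
python3 -c "
from h import *
d=grab_frame('top')
print('mouth',onz(d,271.5,170.4,19)); print('plug',onz(d,269.9,190.5,30)); 
for u in(263.5,279.5):print(onz(d,u,169.3 if u<270 else 171.5,19))
# face top edge (red->dark) left/right and bottom
for (u,v,z) in((254,166.6,52),(287,169.3,52),(255,170.4,0),(288,173.4,0)): print(onz(d,u,v,z))
print(module(d,(268,206)))
"
```

```text
mouth [636.22263229 132.68595927  19.        ]
plug [568.22898255 134.21189258  30.        ]
[639.30635914 158.51824903  19.        ]
[633.14195237 106.87919361  19.        ]
[639.44870816 184.96468932  52.        ]
[632.91193436  80.84489886  52.        ]
[639.63214721 188.19238552   0.        ]
[631.9004107   80.63596741   0.        ]
(array([512.23114, 137.02046], dtype=float32), np.float32(-4.577029), (103.98785400390625, 91.57323455810547), array([268.34674923, 206.86842105]))
```

move_arm([
  {"tx": 4,"ty": 0,"tz": 0,"wx": 0,"wy": 0,"wz": 0},
  {"tx": 4,"ty": 1,"tz": 0,"wx": 0,"wy": 0,"wz": 0},
  {"tx": 4,"ty": 1,"tz": 0,"wx": 0,"wy": 0,"wz": 0},
  {"tx": 4,"ty": 1,"tz": 0,"wx": 0,"wy": 0,"wz": 0},
  {"tx": 3,"ty": 1,"tz": 0,"wx": 0,"wy": 0,"wz": 0},
  {"tx": 2,"ty": 1,"tz": 0,"wx": 0,"wy": 0,"wz": -0.08},
  {"tx": 0,"ty": 0,"tz": 0,"wx": 0,"wy": 0,"wz": -0.125},
  {"tx": 0,"ty": 0,"tz": 0,"wx": 0,"wy": 0,"wz": -0.125},
  {"tx": 0,"ty": 0,"tz": 0,"wx": 0,"wy": 0,"wz": -0.125},
  {"tx": 0,"ty": 0,"tz": 0,"wx": 0,"wy": 0,"wz": -0.125},
  {"tx": 0,"ty": 0,"tz": 0,"wx": 0,"wy": 0,"wz": -0.125},
  {"tx": 0,"ty": 0,"tz": 0,"wx": 0,"wy": 0,"wz": -0.125},
], gripper=6.0)

```text
time_s: 8.43
ee_pos: [443.0, 135.8, 136.0]
ee_rot: [-180.0, -0.0, 133.0]
force: [-0.7, -1.1, -0.0]
gripper_width: 59.9
gripper_force: 0.0
```

move_arm([
  {"tx": 0,"ty": 0,"tz": 0,"wx": 0,"wy": 0,"wz": -0.125},
  {"tx": 0,"ty": 0,"tz": 0,"wx": 0,"wy": 0,"wz": -0.125},
  {"tx": 0,"ty": 0,"tz": 0,"wx": 0,"wy": 0,"wz": -0.125},
  {"tx": 0,"ty": 0,"tz": 0,"wx": 0,"wy": 0,"wz": -0.125},
  {"tx": 0,"ty": 0,"tz": 0,"wx": 0,"wy": 0,"wz": -0.125},
  {"tx": 0,"ty": 0,"tz": 0,"wx": 0,"wy": 0,"wz": -0.125},
  {"tx": 0,"ty": 0,"tz": 0,"wx": 0,"wy": 0,"wz": 0},
])

```text
time_s: 9.02
ee_pos: [442.9, 135.6, 136.1]
ee_rot: [-180.0, -0.0, 175.7]
force: [-0.3, 0.8, -0.3]
gripper_width: 59.9
gripper_force: 0.0
```

```bash
python3 -c "
from h import *
go(437,143,10,85.7)"
```

```text
t 9.0167 p [442.9 135.6 136.1] rot [-180.    -0.   175.7] ydir 85.7 q [ 16.  12. 110.   0.  57. -70.] F [-0.3  0.8 -0.3]
tx 0.65 ty 0.69 tz 12.61 cm wz 0.001
```

move_arm([
  {"tx": 0.6,"ty": 0.7,"tz": 0,"wx": 0,"wy": 0,"wz": 0},
  {"tx": 0,"ty": 0,"tz": 2.5,"wx": 0,"wy": 0,"wz": 0},
  {"tx": 0,"ty": 0,"tz": 2.5,"wx": 0,"wy": 0,"wz": 0},
  {"tx": 0,"ty": 0,"tz": 2.5,"wx": 0,"wy": 0,"wz": 0},
  {"tx": 0,"ty": 0,"tz": 2.5,"wx": 0,"wy": 0,"wz": 0},
  {"tx": 0,"ty": 0,"tz": 1.5,"wx": 0,"wy": 0,"wz": 0},
  {"tx": 0,"ty": 0,"tz": 1,"wx": 0,"wy": 0,"wz": 0},
  {"tx": 0,"ty": 0,"tz": 0,"wx": 0,"wy": 0,"wz": 0},
  {"tx": -0.7,"ty": 0,"tz": 0,"wx": 0,"wy": 0,"wz": 0},
  {"tx": -0.5,"ty": 0,"tz": 0,"wx": 0,"wy": 0,"wz": 0},
  {"tx": -0.5,"ty": 0,"tz": 0,"wx": 0,"wy": 0,"wz": 0},
  {"tx": 0,"ty": 0,"tz": 0,"wx": 0,"wy": 0,"wz": 0},
])

```text
time_s: 10.02
ee_pos: [455.6, 141.7, 12.3]
ee_rot: [179.9, 0.1, 175.5]
force: [1.0, 0.1, 0.8]
gripper_width: 60.1
gripper_force: 0.0
```

```bash
python3 -c "
from h import *
go(493.5,143.5,10,85.7)"
```

```text
t 10.0167 p [455.6 141.7  12.3] rot [1.799e+02 1.000e-01 1.755e+02] ydir 85.5 q [ 16.  23. 118.   0.  39. -70.] F [1.  0.1 0.8]
tx -3.76 ty 0.47 tz 0.23 cm wz -0.003
```

move_arm([
  {"tx": -0.3,"ty": 0,"tz": 0,"wx": 0,"wy": 0,"wz": 0},
  {"tx": -0.4,"ty": 0.06,"tz": 0,"wx": 0,"wy": 0,"wz": 0},
  {"tx": -0.4,"ty": 0.06,"tz": 0,"wx": 0,"wy": 0,"wz": 0},
  {"tx": -0.4,"ty": 0.06,"tz": 0,"wx": 0,"wy": 0,"wz": 0},
  {"tx": -0.4,"ty": 0.06,"tz": 0,"wx": 0,"wy": 0,"wz": 0},
  {"tx": -0.4,"ty": 0.06,"tz": 0,"wx": 0,"wy": 0,"wz": 0},
  {"tx": -0.4,"ty": 0.06,"tz": 0,"wx": 0,"wy": 0,"wz": 0},
  {"tx": -0.4,"ty": 0.06,"tz": 0,"wx": 0,"wy": 0,"wz": 0},
  {"tx": -0.4,"ty": 0.06,"tz": 0,"wx": 0,"wy": 0,"wz": 0},
  {"tx": -0.3,"ty": 0,"tz": 0,"wx": 0,"wy": 0,"wz": 0},
  {"tx": 0,"ty": 0,"tz": 0,"wx": 0,"wy": 0,"wz": 0},
])

```text
time_s: 10.93
ee_pos: [493.5, 143.5, 11.5]
ee_rot: [180.0, 0.1, 175.6]
force: [-0.8, -0.1, -0.2]
gripper_width: 60.0
gripper_force: 0.0
```

```bash
python3 -c "
from h import *
d=shot('top');c=d['color'][140:230,220:340,::-1]; cv2.imwrite('pics/c5.png',cv2.resize(c,None,fx=6,fy=6,interpolation=cv2.INTER_CUBIC))
print(module(d,(270,190)))
R=d['color'][...,0]
for v in range(166,184): print(v,' '.join('%3d'%x for x in R[v,254:292]))
go(537,140.4,10,85.8)"
```

```text
(array([679.60876, 131.54387], dtype=float32), np.float32(-4.354733), (116.49937438964844, 95.68695831298828), array([272.09497207, 158.27560521]))
166 194 218 238 236 237 240 238 236 234 234 233 233 232 232 233 233 234 235 237 239 242 245 225 223 243 221 195 180 191 222 211 216 208 119  34  55  87 102
167  64  67  76 107 125 122 143 163 185 206 205 228 247 244 242 241 241 238 236 234 233 233 233 232 230 231 231 231 230 227 227 228 218 167  88  68  98 102
168  96  82  91 101  97  95  94  92  91  90  91  93  90 113 130 128 127 147 191 209 206 229 246 244 243 240 240 239 235 233 232 233 239 213 116  64  99 101
169 119  81  82  95 105 103 103 102 101  97  75  49  46  52  63  70  82  78  89  97  96  93  92  90 110 126 122 144 163 186 207 206 233 220 124  72  97 103
170 135 109  85  77  78  80  81  84  78  62  35  31  35  38  34  34  34  34  29  31  39  44  44  52  67  87  98  93  93  89  87  85  88  90  76  80  96  98
171 140 137 135 134 134 134 129 123 127 115  91  63  40  38  33  28  30  30  33  30  33  34  35  36  33  64  96 104 102 100  99 100 101 101  96  92 101 103
172 141 138 130 
[... 1321 characters left out ...]
42  45  63  84  79  78  79  76  78 124 151 150 146 145 154 161 158
181  98 101 104 107 109 109 111 111 115 115 120  91  78 107 111  75  75 113  92  70  57  42  39  55  75  77  72  74  75  78 125 146 144 145 143 149 155 154
182 106 109 110 114 113 117 114 115 116 118 122  93  59  94 110  81  81 112 100  83  55  52  69  72  58  43  53  56  58  55 109 146 143 140 137 146 154 154
183 114 114 116 117 115 116 118 119 119 121 124 112  79  88 111  88  72 100 109  85  41 142 235 253 249 249 249 230 193 191 168 143 145 144 140 148 155 155
t 10.9833 p [493.3 143.4  11.5] rot [1.800e+02 1.000e-01 1.756e+02] ydir 85.6 q [ 15.  25. 113.  -0.  42. -71.] F [0.3 0.6 0.2]
tx -4.38 ty 0.03 tz 0.15 cm wz -0.004
```

View pics/c5.png

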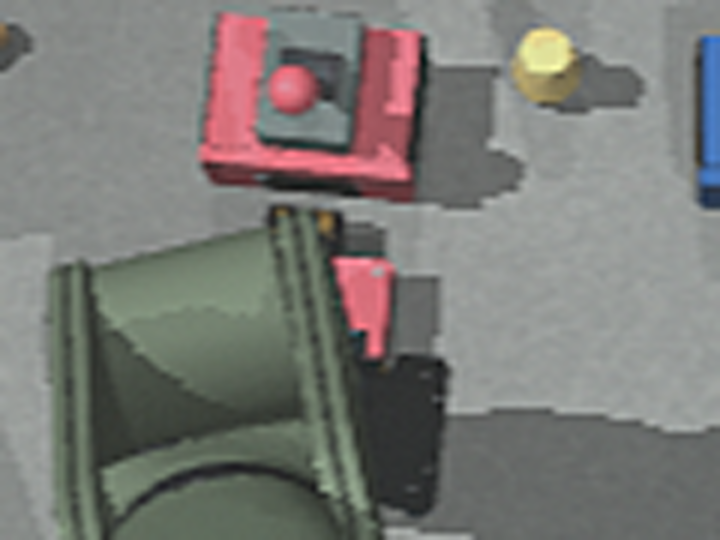

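The plug at crop (305,215) is lined up with the socket, its centre within about 1 mm of the dock axis. I'll push straight in.

move_arm([
  {"tx": -0.3,"ty": 0,"tz": 0,"wx": 0,"wy": 0,"wz": 0},
  {"tx": -0.3,"ty": 0,"tz": 0,"wx": 0,"wy": 0,"wz": 0},
  {"tx": -0.3,"ty": 0,"tz": 0,"wx": 0,"wy": 0,"wz": 0},
  {"tx": -0.3,"ty": 0,"tz": 0,"wx": 0,"wy": 0,"wz": 0},
  {"tx": -0.3,"ty": 0,"tz": 0,"wx": 0,"wy": 0,"wz": 0},
  {"tx": -0.3,"ty": 0,"tz": 0,"wx": 0,"wy": 0,"wz": 0},
  {"tx": -0.3,"ty": 0,"tz": 0,"wx": 0,"wy": 0,"wz": 0},
  {"tx": -0.3,"ty": 0,"tz": 0,"wx": 0,"wy": 0,"wz": 0},
  {"tx": -0.3,"ty": 0,"tz": 0,"wx": 0,"wy": 0,"wz": 0},
  {"tx": -0.3,"ty": 0,"tz": 0,"wx": 0,"wy": 0,"wz": 0},
])

```text
time_s: 11.82
ee_pos: [522.3, 140.9, 11.5]
ee_rot: [180.0, 0.0, 175.6]
force: [-1.9, -0.7, 0.0]
gripper_width: 60.4
gripper_force: 0.9
```

move_arm([
  {"tx": -0.2,"ty": 0,"tz": 0,"wx": 0,"wy": 0,"wz": 0},
  {"tx": -0.2,"ty": 0,"tz": 0,"wx": 0,"wy": 0,"wz": 0},
  {"tx": -0.2,"ty": 0,"tz": 0,"wx": 0,"wy": 0,"wz": 0},
  {"tx": -0.1,"ty": 0,"tz": 0,"wx": 0,"wy": 0,"wz": 0},
])

```text
time_s: 12.15
ee_pos: [529.3, 140.4, 11.5]
ee_rot: [180.0, 0.0, 175.6]
force: [-1.7, 0.4, 1.1]
gripper_width: 59.9
gripper_force: 1.0
```

move_arm([
  {"tx": -0.1,"ty": 0,"tz": 0,"wx": 0,"wy": 0,"wz": 0},
  {"tx": -0.1,"ty": 0,"tz": 0,"wx": 0,"wy": 0,"wz": 0},
  {"tx": -0.1,"ty": 0,"tz": 0,"wx": 0,"wy": 0,"wz": 0},
])

```text
time_s: 12.4
ee_pos: [531.9, 140.2, 11.5]
ee_rot: [180.0, -0.0, 175.6]
force: [-1.2, -0.3, -0.6]
gripper_width: 59.8
gripper_force: 0.8
```

Entering freely with low force. I'll continue in small steps until the force rises.

move_arm([
  {"tx": -0.1,"ty": 0,"tz": 0,"wx": 0,"wy": 0,"wz": 0},
  {"tx": -0.1,"ty": 0,"tz": 0,"wx": 0,"wy": 0,"wz": 0},
  {"tx": 0,"ty": 0,"tz": 0,"wx": 0,"wy": 0,"wz": 0},
])

```text
time_s: 12.65
ee_pos: [533.3, 140.1, 11.5]
ee_rot: [180.0, -0.1, 175.6]
force: [-2.6, 1.3, 1.6]
gripper_width: 59.8
gripper_force: 1.8
```

move_arm([
  {"tx": -0.1,"ty": 0,"tz": 0,"wx": 0,"wy": 0,"wz": 0},
  {"tx": -0.1,"ty": 0,"tz": 0,"wx": 0,"wy": 0,"wz": 0},
  {"tx": 0,"ty": 0,"tz": 0,"wx": 0,"wy": 0,"wz": 0},
])

```text
time_s: 12.9
ee_pos: [533.3, 140.1, 11.6]
ee_rot: [-180.0, -0.3, 175.6]
force: [-8.8, 2.4, 7.0]
gripper_width: 60.0
gripper_force: 4.2
```

move_arm([
  {"tx": -0.15,"ty": 0,"tz": 0,"wx": 0,"wy": 0,"wz": 0},
  {"tx": -0.15,"ty": 0,"tz": 0,"wx": 0,"wy": 0,"wz": 0},
  {"tx": 0,"ty": 0,"tz": 0,"wx": 0,"wy": 0,"wz": 0},
])

```text
time_s: 13.15
ee_pos: [533.2, 140.0, 11.4]
ee_rot: [-179.9, -0.7, 175.6]
force: [-15.1, 3.3, 10.9]
gripper_width: 60.1
gripper_force: 7.5
```

move_arm([
  {"tx": 0.5,"ty": 0,"tz": 0,"wx": 0,"wy": 0,"wz": 0},
  {"tx": 1,"ty": 0,"tz": 0,"wx": 0,"wy": 0,"wz": 0},
  {"tx": 3,"ty": 0,"tz": 0,"wx": 0,"wy": 0,"wz": 0},
  {"tx": 3,"ty": 0,"tz": -2,"wx": 0,"wy": 0,"wz": 0},
  {"tx": 3,"ty": 0,"tz": -3,"wx": 0,"wy": 0,"wz": 0},
  {"tx": 3,"ty": 0,"tz": -3,"wx": 0,"wy": 0,"wz": 0},
  {"tx": 3,"ty": 0,"tz": -4,"wx": 0,"wy": 0,"wz": 0},
  {"tx": 3,"ty": 0,"tz": -4,"wx": 0,"wy": 0,"wz": 0},
  {"tx": 0,"ty": -3,"tz": -4,"wx": 0,"wy": 0,"wz": 0},
  {"tx": 0,"ty": -3,"tz": 0,"wx": 0,"wy": 0,"wz": 0},
  {"tx": 0,"ty": -3,"tz": 0,"wx": 0,"wy": 0,"wz": 0},
  {"tx": 0,"ty": 0,"tz": 0,"wx": 0,"wy": 0,"wz": 0},
])

```text
time_s: 14.15
ee_pos: [348.8, 65.7, 191.4]
ee_rot: [-179.9, 0.2, 175.4]
force: [-0.4, 0.5, -1.3]
gripper_width: 60.0
gripper_force: 0.0
```

```bash
python3 -c "
from h import *
d=shot('top');e=shot('scene');f=lambda c:cv2.resize(c[:,:,::-1],(480,400),interpolation=cv2.INTER_CUBIC)
A=f(d['color'][140:210,232:316]);B=f(e['color'][220:320,260:380]);cv2.imwrite('pics/c6.png',cv2.resize(np.vstack([A,B]),(360,600)))
go(640,134,200,85.8)"
```

```text
t 14.25 p [349.3  68.5 190.8] rot [1.800e+02 1.000e-01 1.754e+02] ydir 85.4 q [  9.  -1. 117.   0.  64. -76.] F [-1.1  0.2 -0.8]
tx -28.46 ty 8.84 tz -0.92 cm wz -0.006
```

View pics/c6.png

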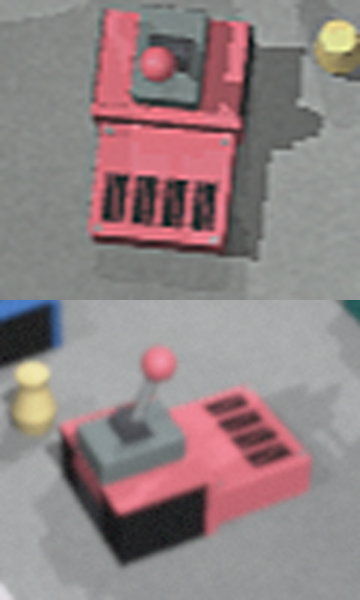

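Both crops show the module flush against the pink dock with no gap, and the lever still leaning to the front. The jar and vase are undisturbed. Next is the lever, with the fingers closed.

move_arm([
  {"tx": -2.4,"ty": 0.8,"tz": 0,"wx": 0,"wy": 0,"wz": 0},
  {"tx": -2.4,"ty": 0.8,"tz": 0,"wx": 0,"wy": 0,"wz": 0},
  {"tx": -2.4,"ty": 0.8,"tz": 0,"wx": 0,"wy": 0,"wz": 0},
  {"tx": -2.4,"ty": 0.8,"tz": 0,"wx": 0,"wy": 0,"wz": 0},
  {"tx": -2.4,"ty": 0.8,"tz": 0,"wx": 0,"wy": 0,"wz": 0},
  {"tx": -2.4,"ty": 0.8,"tz": 0,"wx": 0,"wy": 0,"wz": 0},
  {"tx": -2.4,"ty": 0.8,"tz": 0,"wx": 0,"wy": 0,"wz": 0},
  {"tx": -2.4,"ty": 0.8,"tz": 0,"wx": 0,"wy": 0,"wz": 0},
  {"tx": -2.4,"ty": 0.8,"tz": 0,"wx": 0,"wy": 0,"wz": 0},
  {"tx": -2.4,"ty": 0.8,"tz": 0,"wx": 0,"wy": 0,"wz": 0},
  {"tx": 0,"ty": 0,"tz": 0,"wx": 0,"wy": 0,"wz": 0},
], gripper=0)

```text
time_s: 15.17
ee_pos: [598.8, 133.1, 188.9]
ee_rot: [179.9, 0.2, 175.7]
force: [0.5, -0.2, -0.0]
gripper_width: 0.5
gripper_force: 0.0
```

```bash
python3 -c "
from h import *
go(600,135.5,118,85.8)"
```

```text
t 15.1667 p [598.8 133.1 188.9] rot [179.9   0.2 175.7] ydir 85.7 q [ 11.  23.  87.   0.  70. -74.] F [ 0.5 -0.2 -0. ]
tx -0.10 ty 0.25 tz 7.09 cm wz -0.002
```

move_arm([
  {"tx": 0,"ty": 0.2,"tz": 2,"wx": 0,"wy": 0,"wz": 0},
  {"tx": 0,"ty": 0,"tz": 2,"wx": 0,"wy": 0,"wz": 0},
  {"tx": 0,"ty": 0,"tz": 2,"wx": 0,"wy": 0,"wz": 0},
  {"tx": 0,"ty": 0,"tz": 1.1,"wx": 0,"wy": 0,"wz": 0},
  {"tx": 0,"ty": 0,"tz": 0,"wx": 0,"wy": 0,"wz": 0},
  {"tx": -0.6,"ty": 0,"tz": 0,"wx": 0,"wy": 0,"wz": 0},
  {"tx": -0.6,"ty": 0,"tz": 0,"wx": 0,"wy": 0,"wz": 0},
  {"tx": -0.6,"ty": 0,"tz": 0,"wx": 0,"wy": 0,"wz": 0},
  {"tx": -0.6,"ty": 0,"tz": 0,"wx": 0,"wy": 0,"wz": 0},
  {"tx": -0.6,"ty": 0,"tz": 0,"wx": 0,"wy": 0,"wz": 0},
  {"tx": -0.6,"ty": 0,"tz": 0,"wx": 0,"wy": 0,"wz": 0},
])

```text
time_s: 16.08
ee_pos: [631.0, 129.5, 120.0]
ee_rot: [180.0, -0.0, 175.6]
force: [-2.7, 0.5, 2.3]
gripper_width: 0.3
gripper_force: 1.2
```

move_arm([
  {"tx": -0.6,"ty": 0,"tz": 0,"wx": 0,"wy": 0,"wz": 0},
  {"tx": -0.6,"ty": 0,"tz": 0,"wx": 0,"wy": 0,"wz": 0},
  {"tx": -0.6,"ty": 0,"tz": 0,"wx": 0,"wy": 0,"wz": 0},
  {"tx": -0.6,"ty": 0,"tz": 0,"wx": 0,"wy": 0,"wz": 0},
  {"tx": -0.6,"ty": 0,"tz": 0,"wx": 0,"wy": 0,"wz": 0},
  {"tx": -0.6,"ty": 0,"tz": 0,"wx": 0,"wy": 0,"wz": 0},
  {"tx": -0.4,"ty": 0,"tz": 0,"wx": 0,"wy": 0,"wz": 0},
  {"tx": 0,"ty": 0,"tz": 0,"wx": 0,"wy": 0,"wz": 0},
])

```text
time_s: 16.75
ee_pos: [671.3, 126.4, 119.0]
ee_rot: [180.0, 0.0, 175.6]
force: [-0.0, 0.2, -0.5]
gripper_width: 0.4
gripper_force: 0.0
```

move_arm([
  {"tx": -0.3,"ty": 0,"tz": 0,"wx": 0,"wy": 0,"wz": 0},
  {"tx": -0.3,"ty": 0,"tz": 0,"wx": 0,"wy": 0,"wz": 0},
  {"tx": -0.2,"ty": 0,"tz": 0,"wx": 0,"wy": 0,"wz": 0},
])

```text
time_s: 17.0
ee_pos: [678.1, 125.9, 119.1]
ee_rot: [-180.0, -0.1, 175.6]
force: [-1.2, -0.6, -1.0]
gripper_width: 0.3
gripper_force: 0.6
```

move_arm([
  {"tx": -0.1,"ty": 0,"tz": 0,"wx": 0,"wy": 0,"wz": 0},
  {"tx": -0.1,"ty": 0,"tz": 0,"wx": 0,"wy": 0,"wz": 0},
  {"tx": -0.1,"ty": 0,"tz": 0,"wx": 0,"wy": 0,"wz": 0},
])

```text
time_s: 17.25
ee_pos: [680.0, 125.8, 119.2]
ee_rot: [-180.0, -0.2, 175.6]
force: [-6.2, 0.1, 1.1]
gripper_width: 0.4
gripper_force: 2.9
```

```bash
python3 -c "
from h import *
go(684,127,118,85.8)
e=shot('scene');cv2.imwrite('pics/c7.png',cv2.resize(e['color'][200:320,250:390,::-1],(560,480),interpolation=cv2.INTER_CUBIC))"
```

```text
t 17.25 p [680.  125.8 119.2] rot [-180.    -0.2  175.6] ydir 85.6 q [ 10.  32.  80.   0.  67. -76.] F [-6.2  0.1  1.1]
tx -0.39 ty 0.15 tz 0.12 cm wz -0.003
```

View pics/c7.png

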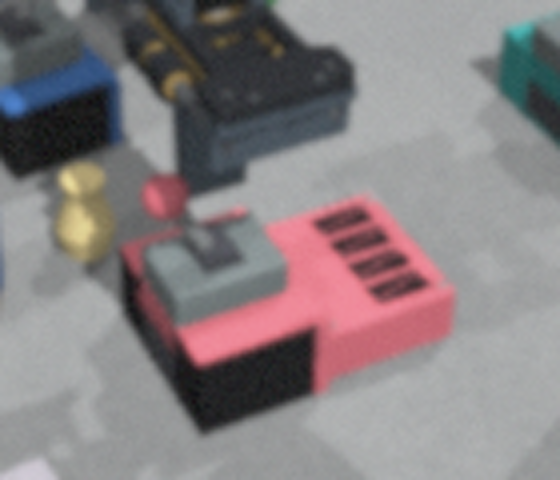

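The ball is now over on the far side at crop (165,197), and the contact force rises right where the stop was predicted (x=680). I'll give it one last nudge and then retreat.

move_arm([
  {"tx": -0.1,"ty": 0,"tz": 0,"wx": 0,"wy": 0,"wz": 0},
  {"tx": -0.1,"ty": 0,"tz": 0,"wx": 0,"wy": 0,"wz": 0},
  {"tx": 0,"ty": 0,"tz": 0,"wx": 0,"wy": 0,"wz": 0},
])

```text
time_s: 17.55
ee_pos: [680.1, 125.8, 119.2]
ee_rot: [-180.0, -0.4, 175.6]
force: [-9.5, 0.8, 2.8]
gripper_width: 0.3
gripper_force: 4.5
```

move_arm([
  {"tx": 0.5,"ty": 0,"tz": 0,"wx": 0,"wy": 0,"wz": 0},
  {"tx": 1,"ty": 0,"tz": 0,"wx": 0,"wy": 0,"wz": 0},
  {"tx": 2,"ty": 0,"tz": 0,"wx": 0,"wy": 0,"wz": 0},
  {"tx": 3,"ty": 0,"tz": -2,"wx": 0,"wy": 0,"wz": 0},
  {"tx": 3,"ty": 0,"tz": -3,"wx": 0,"wy": 0,"wz": 0},
  {"tx": 3,"ty": 0,"tz": -3,"wx": 0,"wy": 0,"wz": 0},
  {"tx": 4,"ty": 0,"tz": 0,"wx": 0,"wy": 0,"wz": 0},
  {"tx": 4,"ty": 0,"tz": 0,"wx": 0,"wy": 0,"wz": 0},
  {"tx": 4,"ty": 0,"tz": 0,"wx": 0,"wy": 0,"wz": 0},
  {"tx": 4,"ty": 0,"tz": 0,"wx": 0,"wy": 0,"wz": 0},
  {"tx": 3,"ty": -2,"tz": 0,"wx": 0,"wy": 0,"wz": 0},
  {"tx": 0,"ty": 0,"tz": 0,"wx": 0,"wy": 0,"wz": 0},
])

```text
time_s: 18.55
ee_pos: [363.0, 127.8, 198.4]
ee_rot: [-179.9, -0.1, 175.7]
force: [-1.5, 0.6, -0.2]
gripper_width: 0.7
gripper_force: 0.0
```

```bash
python3 -c "
from h import *
d=shot('top');e=shot('scene');f=lambda c:cv2.resize(c[:,:,::-1],(480,400),interpolation=cv2.INTER_CUBIC)
A=f(d['color'][130:210,232:328]);B=f(e['color'][220:320,260:380]);cv2.imwrite('pics/c8.png',cv2.resize(np.vstack([A,B]),(360,600)))
def c(d,x0,x1,y0,y1):
    h=cv2.connectedComponentsWithStats(pinkmask(d)[y0:y1,x0:x1]);return h[2][1:],h[3][1:]+[x0,y0]
print(c(d,262,276,132,152), px(d,np.array([709.8,127.6,126.7])),px(d,np.array([705,128,129])))"
```

```text
(array([[ 5,  3,  8,  8, 52],
       [ 0, 11,  2,  9, 18]], dtype=int32), array([[270.28846154, 138.28846154],
       [262.5       , 147.        ]])) (np.float64(270.89857313238025), np.float64(138.37196510833695)) (np.float64(270.6367577730601), np.float64(139.67338409402683))
```

View pics/c8.png

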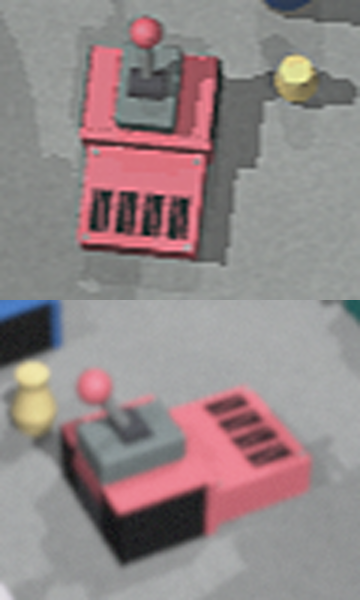

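The lever is at its far stop: the ball is at top pixel (270.3,138.3), against (270.9,138.4) predicted. The module is still flush, the vase has not moved, and the arm is clear.

```bash
python3 -c "
from h import *
print(env.job_done())"
```

```text
the job is handed in; nothing more can be done
None
```

The pink module is plugged in and sits flush against the pink dock, its lever is locked at the far stop, nothing else appears to have been moved, and the job was handed in at about 19 s.

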